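Empty the reject scoop into the scrap hopper and hold it there

ROBOT

A 7-joint arm with a two-finger parallel gripper is mounted at the origin on the work surface. World frame = base frame: x ahead of the robot, y to its left, z up, the work surface at z = 0. Lengths are in m, angles in rad, forces in N, time in s.
With the tool pointing down it reaches from about 0.4 to 0.85 m from the base axis. Payload 10.4 kg.
Tool frame: the origin (TCP) lies at the very end of the fingers, on their centre line; the grasp point (between the pads) lies 19 mm behind it; x points along the fingers, z is the direction in which the jaws open and shut, and the axes are right-handed (so a half turn about x gives the same grasp; the last joint's range is limited). The gripper opens to 85 mm and grips with 20 to 120 N. Pads are 22 mm wide; open, the fingers measure 114 mm over their backs; the gripper's body (76 mm by 85 mm) begins 54 mm behind the grasp point. The pads swing forward as they close: fully open they stand 13 mm farther back than shut.
Start: joints at [1.081, 0.332, -0.065, 1.46, 0.022, 1.35, -0.088], TCP at [0.281, -0.558, 0.231] pointing down, gripper open.
Joint ranges: [-2.6, 2.6], [-0.5, 2.12], [-1.47, 1.34], [0.16, 2.42], [-1.27, 4.41], [0.06, 2.06], [-2.6, 2.6]. Speed limits (rad/s): [2.22, 2.22, 2.79, 2.79, 3.14, 3.14, 3.14].

INTERFACE

Orientations are given as a unit quaternion [x, y, z, w].
In Python, from workcell import readout, camera, manip gives the robot as it stands.
- The arm moves only by the shell command python3 -m inch 'ROWS' [FORCE]. ROWS is JSON, a list of rows, each a list of 3 entries, a list of its own where there are three numbers: the turn, a rotation vector about the tool's x, y, z in degrees, then the shift along the tool's x, y, z in mm, then the closure, from 0 (fully open) to 1 (shut). In form: [[[wx, wy, wz], [dx, dy, dz], hand], ...]. A call has 1 to 10 rows; each row is the pose to reach, as a shift and turn from the pose measured when the call began, along the tool's axes at that moment; what a row does not reach only later rows make up. A row lasts 1/8 s, in which the tool goes at most 62.5 mm and 10.7 degrees, less where a joint would pass 70% of its speed; a pose out of reach is approached as far as the arm can. A call with a gripper value outside its range is refused whole. The fingers move at their own pace and stop on an object; FORCE is the grip in N (left out, the last holds). Time passes only in rows, so rows that repeat a pose let the fingers close. It gives the time, the measured TCP pose, the force and the opening at its end, in the units of the state.
- readout.get_obs(): the state, without advancing time (a new reading comes with each control period).
- camera(name): name is "scene" or "top"; returns a dict with "pixels" (384x512x3 uint8, red, green, blue), "range_z" (384x512 float32, m along the optical axis (not along the pixel's ray), 0 where there is no reading), "intrinsics" (3x3 intrinsics, pixels), "extrinsics" (4x4, takes a point from world to camera coordinates). Camera axes: x right, y down, z forward; pixel columns grow to the right and rows downward; lengths in m; the calibration is good to about 2 mm. A picture is of the moment at which its call begins.
- manip.hand_in(): hands the job in, once; it reports no verdict.
The state is a dict: "clock": time; "joint_pos": joint angles; "joint_velocities": joint speeds; "tau": joint torques, N m; "position": TCP position; "ee_rot": TCP orientation; "ft_force": force on the tool from outside, world axes, zero at the start; "torque": the same for the moment, N m; "grip_width": opening from 0.0 (shut) to 1.0 (fully open).
Only numpy, scipy, OpenCV 4.12 (cv2) and the standard library are available. Lean on these libraries where they do the work, as an engineer would, in place of code of your own. Each camera call takes 0.05 s, during which the arm holds its last target.

TASK

Draw the aluminium scoop of rejected lenses by its red grip straight up out of the blue dock without spilling any, carry it over the yellow scrap hopper and tip it, open end down, by about 50 degrees so that all five lenses slide into the hopper. Finish while still gripping the empty scoop and holding it still in the air over the hopper, tipped like that and not touching it, so that it can be seen to be empty. Leave everything else on the bench where it stands.

Things in the scene. Friction and masses are not known exactly. Their poses are not given: they have to be found in the camera images.
- scoop_grip (a point): Centre of the scoop's red grip: an upright plate 50 mm long (x), 16 mm thick (y), 42 mm high, on top of a steel bail over the tray. The point is 110 mm above the scoop's underside; grip top 20 mm above it, the bail's cross bar 21 mm below. The tray's open front edge is at x = -65, z = -110 mm from here. Axes: x from open front to back wall, y across, z up when level.
- scoop: Reject scoop, bare aluminium, 0.28 kg: tray 120 mm long (x), 90 mm wide (y), 3 mm floor and walls, walls 36 mm high at the back (+x) and both sides; the front (-x) is open, no lip. The bail with the red grip spans the width over x = 5 mm. Origin: centre of the underside; same axes as the grip's.
- dock: Blue open-topped dock, fixed to the bench, 136 x 106 mm, 34 mm high, walls and floor 5 mm. The scoop stands level in it with 3 mm play all round, its axes along the dock's; it lifts straight up and is free once its underside clears 34 mm. Origin: centre of the underside, on the bench.
- hopper: Yellow scrap hopper, fixed to the bench: square box 200 x 200 mm outside, 100 mm high, 4 mm walls, open on top, with a flared rim that widens to about 260 x 260 mm at 132 mm above the bench. Origin: centre of its underside, on the bench; x and y along its sides.
- lens0: Rejected mounted lens: black round cell 26 mm across, 12 mm thick, about 25 g, purplish glass on its face; origin at the centre of its underside, z its axis. It lies flat and loose on the scoop's floor; it starts to slide when the floor is tipped by some 25 to 35 degrees.
- lens1: Rejected mounted lens: black round cell 26 mm across, 12 mm thick, about 25 g, purplish glass on its face; origin at the centre of its underside, z its axis. It lies flat and loose on the scoop's floor; it starts to slide when the floor is tipped by some 25 to 35 degrees.
- lens2: Rejected mounted lens: black round cell 26 mm across, 12 mm thick, about 25 g, purplish glass on its face; origin at the centre of its underside, z its axis. It lies flat and loose on the scoop's floor; it starts to slide when the floor is tipped by some 25 to 35 degrees.
- lens3: Rejected mounted lens: black round cell 26 mm across, 12 mm thick, about 25 g, purplish glass on its face; origin at the centre of its underside, z its axis. It lies flat and loose on the scoop's floor; it starts to slide when the floor is tipped by some 25 to 35 degrees.
- lens4: Rejected mounted lens: black round cell 26 mm across, 12 mm thick, about 25 g, purplish glass on its face; origin at the centre of its underside, z its axis. It lies flat and loose on the scoop's floor; it starts to slide when the floor is tipped by some 25 to 35 degrees.
- gauge: Bystander. Steel plug gauge standing upright, red cap, 42 mm across its foot, 95 mm tall; origin at the centre of its underside.
- loupe: Bystander. Black eye loupe, 38 mm across, 45 mm tall; origin at the centre of its underside.
- cleaner: Bystander. Amber bottle with white cap, 48 mm across, 120 mm tall; origin at the centre of its underside.
- driver: Bystander. Screwdriver lying on the bench, 150 mm long, along its own x axis.
- cellcup: Bystander. Small empty steel cup, 64 mm across, 50 mm tall; origin at the centre of its underside.

How it is judged:
On the way, in this order (a step that is already met when the one before it is completed fails the run):
1. the scoop is raised clear out of its dock, level, with all five lenses aboard (z of scoop in the frame of dock above 0.045 m and angle between scoop_grip's own z axis and vertical below 0.4 rad and distance between each of lens0, lens1, lens2, lens3, lens4 and scoop_grip below 0.125 m), for 0.2 s.
2. the scoop is tipped over the hopper (angle between scoop_grip's own z axis and vertical above 0.6 rad and horizontal distance between scoop_grip and hopper below 0.15 m), for 0.1 s.
At the end, for the whole second after the job is handed in: All five lenses at rest inside the hopper's box; the scoop held still by the fingers, tipped more than 0.75 rad (43 degrees) from level, its red grip higher than 190 mm above the bench and within 150 mm (horizontally) of the hopper's centre, not touching the hopper (x of lens0 in the frame of hopper between -0.096 and 0.096 m and y of lens0 in the frame of hopper between -0.096 and 0.096 m and x of lens1 in the frame of hopper between -0.096 and 0.096 m and y of lens1 in the frame of hopper between -0.096 and 0.096 m and x of lens2 in the frame of hopper between -0.096 and 0.096 m and y of lens2 in the frame of hopper between -0.096 and 0.096 m and x of lens3 in the frame of hopper between -0.096 and 0.096 m and y of lens3 in the frame of hopper between -0.096 and 0.096 m and x of lens4 in the frame of hopper between -0.096 and 0.096 m and y of lens4 in the frame of hopper between -0.096 and 0.096 m and height (world z) of each of lens0, lens1, lens2, lens3, lens4 below 0.1 m and contact force between the fingers and scoop above 2 N and height (world z) of scoop_grip above 0.19 m and angle between scoop_grip's own z axis and vertical above 0.75 rad and horizontal distance between scoop_grip and hopper below 0.15 m and contact force between scoop and hopper below 0.3 N and linear speed of scoop below 0.03 m/s and linear speed of each of lens0, lens1, lens2, lens3, lens4 below 0.05 m/s); the arm keeps its last pose, push and grip.
It fails at once if the gauge is moved by more than 30 mm (distance of gauge from where it was at the start of the episode above 0.03 m).
It fails at once if the loupe is moved by more than 30 mm (distance of loupe from where it was at the start of the episode above 0.03 m).
It fails at once if the cleaner is moved by more than 30 mm (distance of cleaner from where it was at the start of the episode above 0.03 m).
It fails at once if the driver is moved by more than 30 mm (distance of driver from where it was at the start of the episode above 0.03 m).
It fails at once if the cellcup is moved by more than 30 mm (distance of cellcup from where it was at the start of the episode above 0.03 m).
It also fails if it takes over 43 s, if anything falls off the work surface, if the arm or the gripper's body presses on something with over 40 N, if the wrist force passes 120 N, or if a joint passes its speed limit or range.

## Working session

There is one attempt and no reset: what is moved stays moved. The work goes in short steps, Python scripts to look and compute and a shell command to move; the robot and the scene stay as the last step left them, time stands still between calls to the robot, and variables do not carry over. Pictures are saved under pics/ and viewed, and the job is handed in when it is done.

```bash
ls; mkdir -p pics
python3 - <<'E'
from workcell import readout,camera
import cv2,numpy as np
for n in("scene","top"):
    c=camera(n);cv2.imwrite(f"pics/{n}0.png",c["pixels"][:,:,::-1])
    np.savez(f"/tmp/{n}0.npz",**c)
    print(n,c["intrinsics"].round(1).tolist(),c["extrinsics"].round(3).tolist())
print(readout.get_obs())
E
```

```text
pics
scene [[404.1, 0.0, 252.7], [0.0, 404.1, 185.6], [0.0, 0.0, 1.0]] [[0.875, 0.484, 0.004, -0.527], [0.365, -0.655, -0.662, -0.07], [-0.318, 0.581, -0.75, 1.472], [0.0, 0.0, 0.0, 1.0]]
top [[348.2, 0.0, 262.7], [0.0, 348.2, 191.4], [0.0, 0.0, 1.0]] [[0.026, -1.0, -0.016, 0.102], [-0.997, -0.025, -0.076, 0.577], [0.075, 0.018, -0.997, 0.996], [0.0, 0.0, 0.0, 1.0]]
{'clock': 0.1, 'joint_pos': array([ 1.08140756,  0.33279191, -0.0646893 ,  1.46082646,  0.02160075,
        1.3498909 , -0.08851459]), 'joint_velocities': array([ 1.35938234e-03, -3.35060939e-03,  6.62371231e-04, -1.09064161e-03,
       -2.58156211e-03,  2.42581136e-05,  1.26316294e-04]), 'tau': array([ 1.30223278e-03, -6.26749349e+01,  4.94164356e-02, -3.92428207e+01,
        1.64727552e-02,  6.94282426e-03, -1.38901319e-05]), 'position': array([ 0.28111193, -0.55785554,  0.23062067]), 'ee_rot': array([ 0.37101322,  0.60246091, -0.37059598,  0.6017048 ]), 'ft_force': array([-0.00530577,  0.11574821, -0.53349709]), 'torque': array([-0.00922474,  0.03419633,  0.02868035]), 'grip_width': 1.0028554246119321}
```

```bash
sleep 1; ls pics
```

```text
scene0.png
top0.png
```

View pics/scene0.png

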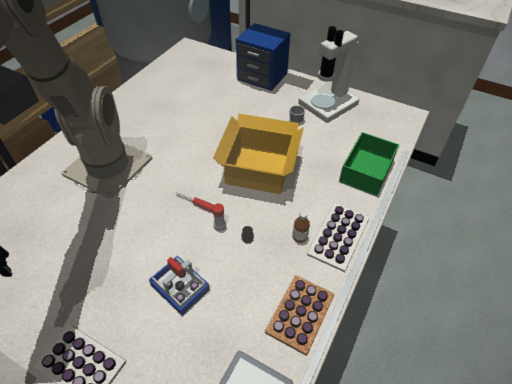

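View pics/top0.png

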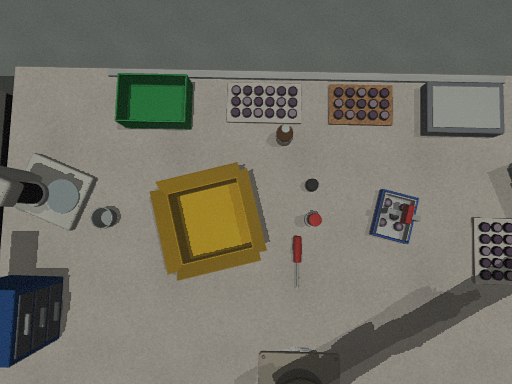

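The scene shows the dock with the scoop and red grip at (180,285) and the yellow hopper at (260,155). In the top view the scoop is at (395,216) with its grip at (408,214), the hopper at (209,220), and the gauge, loupe and driver lie between them. Next I'll measure these.

```bash
cat > h.py <<'E'
import numpy as np,cv2
def pts(c,mask):
    v,u=np.nonzero(mask&(c["range_z"]>0)); z=c["range_z"][v,u]; K=c["intrinsics"]
    p=np.stack([(u-K[0,2])/K[0,0]*z,(v-K[1,2])/K[1,1]*z,z],1); E=c["extrinsics"]
    return (p-E[:3,3])@E[:3,:3], np.stack([u,v],1)
def hsv(c): return cv2.cvtColor(np.ascontiguousarray(c["pixels"]),cv2.COLOR_RGB2HSV)
def cast(c,uv,z):
    K=c["intrinsics"];E=c["extrinsics"];uv=np.atleast_2d(uv).astype(float)
    d=np.stack([(uv[:,0]-K[0,2])/K[0,0],(uv[:,1]-K[1,2])/K[1,1],np.ones(len(uv))],1)@E[:3,:3]
    o=-E[:3,:3].T@E[:3,3]; return o+d*((z-o[2])/d[:,2])[:,None]
def proj(c,p):
    q=np.atleast_2d(p)@c["extrinsics"][:3,:3].T+c["extrinsics"][:3,3]; r=q@c["intrinsics"].T; return r[:,:2]/r[:,2:]
E
python3 - <<'E'
from h import *
for n in("scene","top"):
    c=np.load(f"/tmp/{n}0.npz"); c={k:c[k] for k in c}
    H=hsv(c);h,s,v=[H[...,i].astype(int) for i in range(3)]
    x0,x1,y0,y1=(140,220,245,320) if n=="scene" else (360,430,180,250)
    win=np.zeros(h.shape,bool);win[y0:y1,x0:x1]=1
    red=win&((h<8)|(h>172))&(s>140)&(v>60)
    P,uv=pts(c,red); print(n,"red",len(P),P.mean(0).round(3),P.min(0).round(3),P.max(0).round(3))
    t=P[:,2]>np.percentile(P[:,2],97)-.006
    r=cv2.minAreaRect((P[t,:2]*1000).astype(np.float32)); print(" top rect mm",r, "z",np.median(P[t,2]),"n",t.sum())
    bl=win&(h>100)&(h<130)&(s>120)
    P,uv=pts(c,bl); t=(P[:,2]>.026)&(P[:,2]<.04); print(" blue",len(P),t.sum(), np.median(P[t,2])); 
    print(" dock",cv2.minAreaRect((P[t,:2]*1000).astype(np.float32)))
    ye=(h>15)&(h<32)&(s>130)
    m=cv2.connectedComponentsWithStats(ye.astype(np.uint8)); i=1+np.argmax(m[2][1:,4]); ye=m[1]==i
    P,uv=pts(c,ye); t=P[:,2]>.10; print(" hopper rim z",P[:,2].max(),cv2.minAreaRect((P[t,:2]*1000).astype(np.float32)))
    t=P[:,2]<.015; print(" floor",cv2.minAreaRect((P[t,:2]*1000).astype(np.float32)))
    cr=c["pixels"][y0:y1,x0:x1,::-1]; cv2.imwrite(f"pics/crop_{n}.png",cv2.resize(cr,None,fx=7,fy=7,interpolation=cv2.INTER_CUBIC))
E
```

```text
scene red 85 [ 0.518 -0.268  0.136] [ 0.495 -0.278  0.131] [ 0.54  -0.257  0.14 ]
 top rect mm ((517.322998046875, -267.7108154296875), (13.943300247192383, 44.92094039916992), 73.65725708007812) z 0.13606976658683792 n 79
 blue 267 223 0.033805966219891986
 dock ((512.592041015625, -267.22076416015625), (104.92141723632812, 135.74530029296875), 76.77194213867188)
 hopper rim z 0.13793347426691177 ((487.270263671875, 255.3959197998047), (261.24169921875, 270.8426208496094), 15.238615036010742)
 floor ((473.76544189453125, 345.1732177734375), (217.54632568359375, 384.5058898925781), 14.962610244750977)
top red 107 [ 0.516 -0.264  0.135] [ 0.493 -0.277  0.132] [ 0.54  -0.253  0.139]
 top rect mm ((516.286865234375, -265.2297668457031), (15.18101978302002, 48.36528778076172), 76.77537536621094) z 0.1353528712670294 n 103
 blue 231 216 0.03407777288008165
 dock ((512.0855712890625, -265.0782470703125), (107.92098236083984, 134.98953247070312), 76.46436309814453)
 hopper rim z 0.1366595212717605 ((486.54327392578125, 256.86322021484375), (263.205810546875, 262.3681945800781), 15.122230529785156)
 floor ((507.2096252441406, 246.73739624023438), (227.7423553466797, 225.96241760253906), 15.110654830932617)
```

View pics/crop_scene.png

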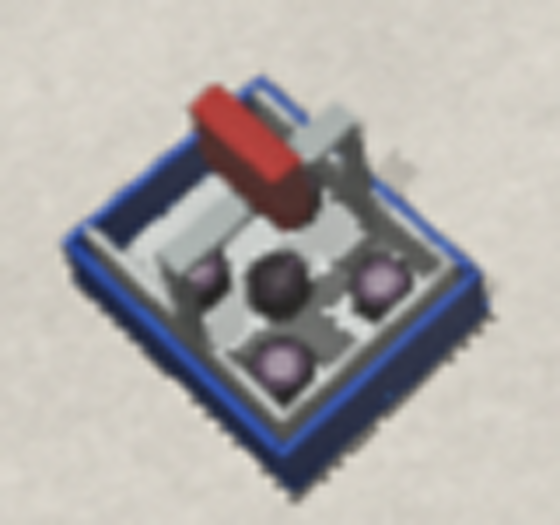

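View pics/crop_top.png

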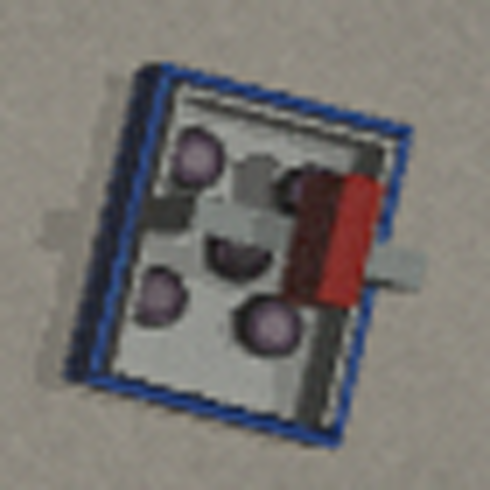

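The aluminium back wall is on the far (+x) side; the dock's bare blue inner wall shows on the near side. So the open front faces the robot, and the scoop's x axis is about (0.973, -0.232). Both views agree within 3 mm: grip at (517, -266), grip top at z 135, dock 135x106 mm, hopper at (486.5, 256.5) and yaw 15°.

```bash
cat >> h.py <<'E'
from scipy.spatial.transform import Rotation as Ro
def target(heading_deg,tilt_deg,flip):
    # scoop frame: x heading, tilted front-down by tilt
    S=Ro.from_euler('z',heading_deg,degrees=True)*Ro.from_euler('y',-tilt_deg,degrees=True)
    M=S.as_matrix(); x=-M[:,2]; z=M[:,1]*flip; return Ro.from_matrix(np.stack([x,np.cross(z,x),z],1))
def delta(pos,R):
    from workcell import readout
    o=readout.get_obs(); R0=Ro.from_quat(o["ee_rot"])
    return (R0.inv()*R).as_rotvec(degrees=True).round(1), (R0.inv().apply(np.array(pos)-o["position"])*1000).round(1)
E
python3 - <<'E'
from h import *
from workcell import readout
print(Ro.from_quat(readout.get_obs()["ee_rot"]).as_matrix().round(3))
for f in(1,-1):
    print(f,delta([.5168,-.266,.20],target(-13.5,0,f)))
E
```

```text
[[-0.001  0.893  0.45 ]
 [ 0.001  0.45  -0.893]
 [-1.    -0.    -0.001]]
1 (array([-1.398e+02, -0.000e+00, -1.000e-01]), array([  30.8,  341.8, -154.5]))
-1 (array([40.2, -0.1,  0. ]), array([  30.8,  341.8, -154.5]))
```

```bash
python3 -m inch '[[[8,0,0],[5,55,-25],0],[[16,0,0],[10,110,-50],0],[[24,0,0],[15,165,-75],0],[[32,0,0],[20,220,-100],0],[[40,0,0],[25,275,-125],0],[[40.2,0,0],[28,320,-145],0],[[40.2,0,0],[31,342,-154.5],0],[[40.2,0,0],[31,342,-154.5],0],[[40.2,0,0],[31,342,-154.5],0]]' 100
python3 - <<'E'
from h import *
from workcell import camera
print(delta([.5168,-.266,.10],target(-13.5,0,-1)))
for n in("scene",):
    c=camera(n)
    H=hsv(c);h,s,v=[H[...,i].astype(int) for i in range(3)]
    cv2.imwrite(f"pics/{n}1.png",cv2.resize(c["pixels"][200:340,110:270,::-1],None,fx=5,fy=4.2))
E
```

```text
clock: 1.23
position: [0.5162, -0.267, 0.1996]
ee_rot: [-0.555, -0.438, 0.556, -0.437]
ft_force: [0.0, 0.4, -1.0]
grip_width: 1.002
(array([-0. , -0. ,  0.1]), array([99.6,  0.5, -1.1]))
```

View pics/scene1.png

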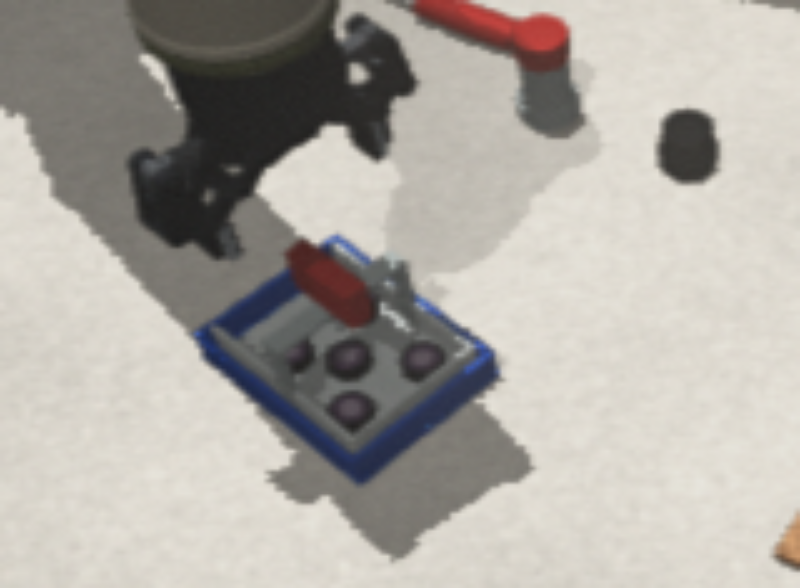

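The open fingers, at (225,245) and (375,150) in the crop, straddle the line above the red grip at (335,285). I'll go straight down.

```bash
python3 -m inch '[[[0,0,0],[20,0.5,-1],0],[[0,0,0],[45,0.5,-1],0],[[0,0,0],[70,0.5,-1],0],[[0,0,0],[88,0.5,-1],0],[[0,0,0],[99.5,0.5,-1],0],[[0,0,0],[99.5,0.5,-1],0]]' 
python3 -m inch '[[[0,0,0],[0,0,0],0.5],[[0,0,0],[0,0,0],1],[[0,0,0],[0,0,0],1],[[0,0,0],[0,0,0],1],[[0,0,0],[0,0,0],1],[[0,0,0],[0,0,0],1],[[0,0,0],[0,0,0],1],[[0,0,0],[0,0,0],1]]' 100
```

```text
clock: 2.02
position: [0.5163, -0.2666, 0.0998]
ee_rot: [-0.555, -0.438, 0.556, -0.437]
ft_force: [-0.1, -1.0, 0.5]
grip_width: 0.998
clock: 3.02
position: [0.5165, -0.2664, 0.1001]
ee_rot: [-0.555, -0.438, 0.556, -0.437]
ft_force: [-0.8, 2.1, 5.2]
grip_width: 0.17
```

The fingers closed on about 15 mm, which matches the plate. Now a gentle lift.

```bash
python3 -m inch '[[[0,0,0],[-3,0,0],1],[[0,0,0],[-9,0,0],1],[[0,0,0],[-18,0,0],1],[[0,0,0],[-28,0,0],1],[[0,0,0],[-38,0,0],1],[[0,0,0],[-48,0,0],1],[[0,0,0],[-57,0,0],1],[[0,0,0],[-63,0,0],1],[[0,0,0],[-65,0,0],1],[[0,0,0],[-65,0,0],1]]'
python3 - <<'E'
from h import *
from workcell import camera
for n in("scene","top"):
    c=camera(n)
    y0,x0=(170,110) if n=="scene" else (140,330)
    cv2.imwrite(f"pics/{n}2.png",cv2.resize(c["pixels"][y0:y0+150,x0:x0+160,::-1],None,fx=4,fy=4))
E
```

```text
clock: 4.28
position: [0.5166, -0.2665, 0.165]
ee_rot: [-0.555, -0.438, 0.556, -0.437]
ft_force: [-0.4, -0.1, -5.0]
grip_width: 0.173
```

View pics/scene2.png

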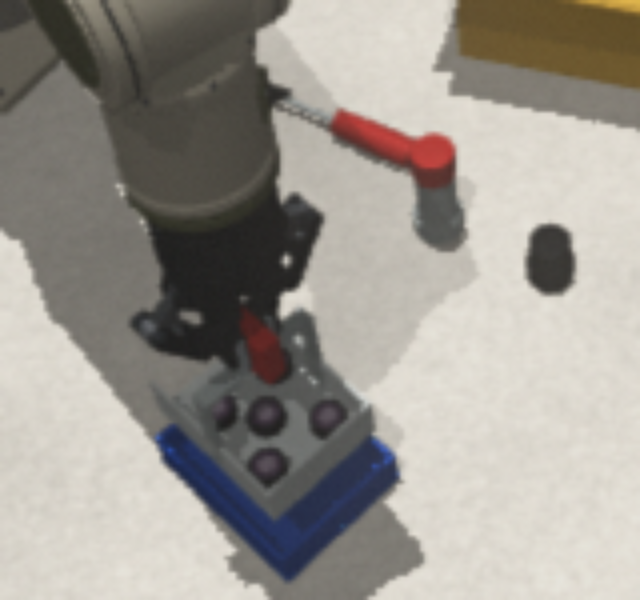

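View pics/top2.png

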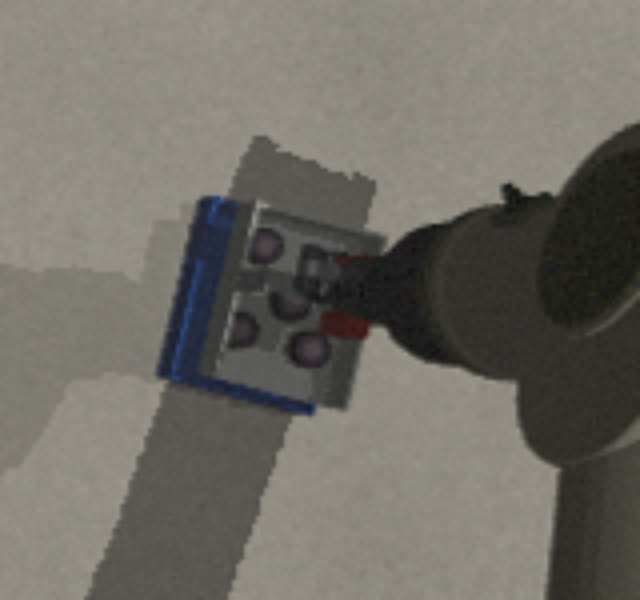

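All four lenses in the open view (the fifth is under the grip) are still in the tray, and the scoop is level. I'll lift higher and then work out the carry.

```bash
python3 -m inch '[[[0,0,0],[-4,0,0],1],[[0,0,0],[-14,0,0],1],[[0,0,0],[-32,0,0],1],[[0,0,0],[-54,0,0],1],[[0,0,0],[-76,0,0],1],[[0,0,0],[-96,0,0],1],[[0,0,0],[-110,0,0],1],[[0,0,0],[-118,0,0],1],[[0,0,0],[-120,0,0],1],[[0,0,0],[-120,0,0],1]]'
python3 - <<'E'
from h import *
print(delta([.480,.254,.285],target(15,0,-1)))
E
```

```text
clock: 5.62
position: [0.5165, -0.2665, 0.2841]
ee_rot: [-0.555, -0.439, 0.556, -0.436]
ft_force: [0.1, 0.2, -3.7]
grip_width: 0.175
(array([-28.6,  -0.1,   0.2]), array([ 1.000e-01, -1.577e+02, -4.974e+02]))
```

```bash
python3 -m inch '[[[0,0,0],[0,-1,-4],1],[[-1,0,0],[0,-4,-13],1],[[-2,0,0],[0,-9,-29],1],[[-3,0,0],[0,-16,-52],1],[[-5,0,0],[0,-26,-82],1],[[-7,0,0],[0,-37,-116],1],[[-9,0,0],[0,-48,-152],1],[[-11,0,0],[0,-59,-186],1],[[-12.5,0,0],[0,-68,-214],1],[[-13.5,0,0],[0,-74,-233],1]]'
python3 - <<'E'
from h import *
print(delta([.480,.254,.285],target(15,0,-1)))
E
```

```text
clock: 6.88
position: [0.4992, -0.0206, 0.2847]
ee_rot: [0.499, 0.501, -0.5, 0.499]
ft_force: [0.4, 0.1, -4.9]
grip_width: 0.174
(array([-14.9,  -0.1,   0.1]), array([ 2.000e-01, -1.890e+01, -2.746e+02]))
```

```bash
python3 -m inch '[[[-1,0,0],[0,-1,-10],1],[[-2,0,0],[0,-2,-28],1],[[-4,0,0],[0,-4,-55],1],[[-6,0,0],[0,-6,-90],1],[[-8,0,0],[0,-9,-128],1],[[-10,0,0],[0,-12,-170],1],[[-12,0,0],[0,-15,-210],1],[[-14,0,0],[0,-17,-243],1],[[-15,0,0],[0,-18.5,-264],1],[[-15,0,0],[0,-19,-274],1]]'
python3 - <<'E'
from h import *
from workcell import camera,readout
print(delta([.480,.254,.285],target(15,0,-1)),readout.get_obs()["joint_pos"].round(2))
for n in("scene","top"):
    c=camera(n)
    y0,x0=(60,170) if n=="scene" else (130,130)
    cv2.imwrite(f"pics/{n}3.png",cv2.resize(c["pixels"][y0:y0+150,x0:x0+180,::-1],None,fx=4,fy=4))
E
```

```text
clock: 8.12
position: [0.4794, 0.2547, 0.2851]
ee_rot: [0.43, 0.563, -0.43, 0.56]
ft_force: [-0.2, -1.1, -5.0]
grip_width: 0.176
(array([ 0.1, -0.1,  0.1]), array([0.1, 0.4, 0.8])) [ 0.02  0.18 -0.67  1.57  0.11  1.43 -1.96]
```

View pics/scene3.png

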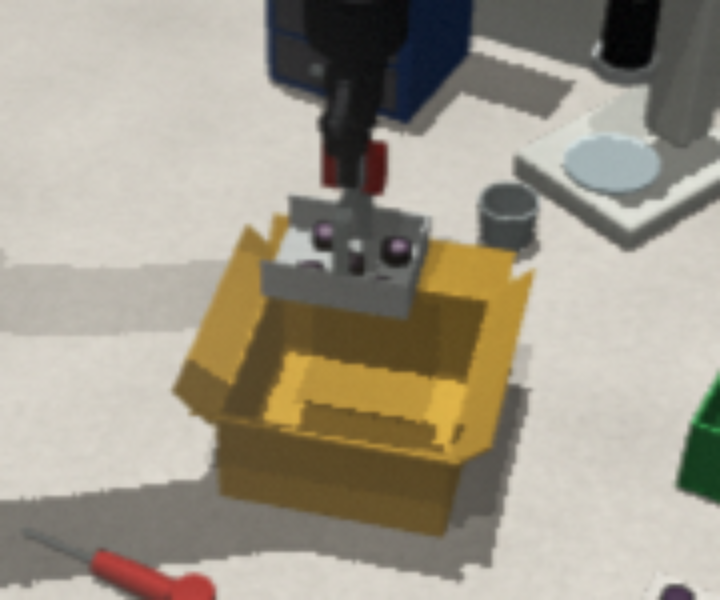

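View pics/top3.png

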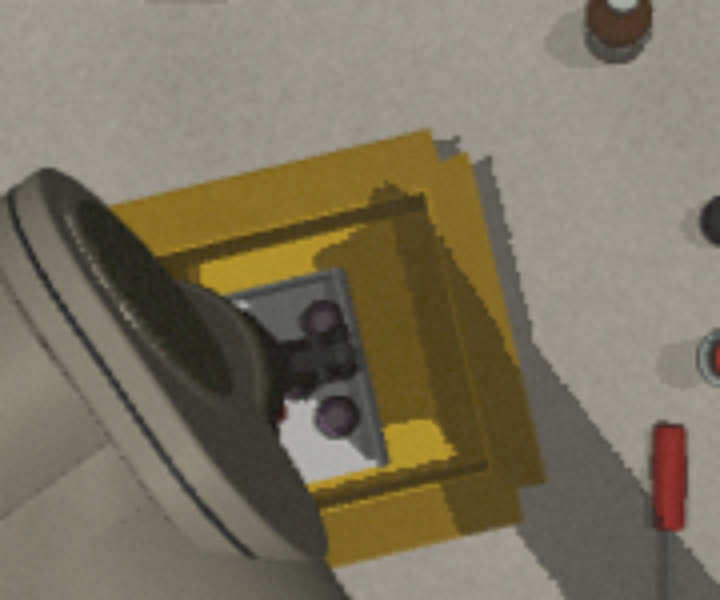

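The scoop is level over the hopper, with lenses still in it at (325,315) and (335,415) in the top crop, and underside clear of the rim. I'll work out the tipping in stages, turning about the grip.

Run:
```python
from h import *
for t,z in((10,.300),(20,.297),(28,.293),(36,.288),(44,.283),(52,.278),(54,.275)):
    R=target(15,t,-1); print(t,*delta(np.array([.480,.2545,z])+.015*R.as_matrix()[:,0],R))
```

```text
10 [ 0.1 -0.2 10.1] [-0.1  3.  -0.4]
20 [ 0.1 -0.2 20.1] [ 2.2  5.6 -0.4]
28 [ 0.1 -0.2 28.1] [ 5.3  7.5 -0.4]
36 [ 0.  -0.2 36.1] [ 9.2  9.3 -0.4]
44 [ 0.  -0.2 44.1] [12.9 10.9 -0.4]
52 [ 0.  -0.2 52.1] [16.3 12.3 -0.4]
54 [ 0.  -0.2 54.1] [18.9 12.6 -0.4]
```

```bash
python3 -m inch '[[[0,0,3],[0,1,0],1],[[0,0,8],[0,2,0],1],[[0,0,14],[1,4,0],1],[[0,0,18],[2,5,0],1],[[0,0,18],[2,5,0],1]]'
python3 - <<'E'
from h import *
from workcell import readout
print(readout.get_obs()["joint_pos"].round(2))
for t,z in((18,.297),(25,.294),(32,.290),(40,.286),(48,.281),(54,.275)):
    R=target(15,t,-1); print(t,*delta(np.array([.480,.2545,z])+.015*R.as_matrix()[:,0],R))
E
```

```text
clock: 8.85
position: [0.4841, 0.2535, 0.2831]
ee_rot: [0.513, 0.487, -0.338, 0.621]
ft_force: [-0.3, -0.7, -4.2]
grip_width: 0.173
[ 0.07 -0.07 -0.67  1.82  0.07  1.08 -1.93]
18 [-0.  -0.   0.2] [ 0.7  0.8 -2. ]
25 [-0.  -0.   7.2] [ 3.4  1.7 -2. ]
32 [-0.  -0.  14.2] [ 6.9  2.3 -2. ]
40 [-0.  -0.  22.2] [10.   3.1 -2. ]
48 [-0.  -0.  30.2] [13.9  3.4 -2. ]
54 [-0.  -0.  36.2] [18.7  2.9 -2. ]
```

Joint 2 is heading for its -0.5 limit. I'll shift the grip about 25 mm outward and a little lower, and tip to 51°.

Run:
```python
from h import *
for t,d,z in((18,12,.295),(18,25,.29),(25,25,.287),(32,25,.282),(40,25,.276),(46,25,.27),(51,25,.265)):
    R=target(15,t,-1); print(t,*delta(np.array([.480+.966*d/1e3,.2545+.259*d/1e3,z])+.015*R.as_matrix()[:,0],R))
```

```text
18 [-0.  -0.   0.2] [ 6.2 11.6 -2. ]
18 [-0.  -0.   0.2] [15.  22.5 -2. ]
25 [-0.  -0.   7.2] [17.7 23.4 -2. ]
32 [-0.  -0.  14.2] [22.1 23.6 -2. ]
40 [-0.  -0.  22.2] [27.2 23.8 -2. ]
46 [-0.  -0.  28.2] [32.2 23.4 -2. ]
51 [-0.  -0.  33.2] [36.3 23.  -2. ]
```

```bash
python3 -m inch '[[[0,0,0],[6,11,-2],1],[[0,0,0],[15,22,-2],1],[[0,0,7],[17.5,23,-2],1],[[0,0,14],[22,23.5,-2],1],[[0,0,22],[27,24,-2],1],[[0,0,28],[32,23.5,-2],1],[[0,0,33],[36,23,-2],1],[[0,0,33],[36,23,-2],1],[[0,0,33],[36,23,-2],1]]'
python3 - <<'E'
from h import *
from workcell import camera,readout
o=readout.get_obs();R=Ro.from_quat(o["ee_rot"]).as_matrix()
print(o["joint_pos"].round(2),"tilt",np.degrees(np.arccos(-R[2,0])), "grip",(o["position"]-.015*R[:,0]).round(3))
for n in("scene","top"):
    c=camera(n)
    y0,x0=(60,170) if n=="scene" else (130,130)
    cv2.imwrite(f"pics/{n}4.png",cv2.resize(c["pixels"][y0:y0+150,x0:x0+180,::-1],None,fx=4,fy=4))
E
```

```text
clock: 9.98
position: [0.5163, 0.2642, 0.2568]
ee_rot: [0.63, 0.322, -0.149, 0.691]
ft_force: [1.1, 0.6, -2.9]
grip_width: 0.174
[ 0.23 -0.32 -0.86  2.26  0.35  0.29 -2.31] tilt 50.769312097013504 grip [0.505 0.261 0.266]
```

View pics/scene4.png

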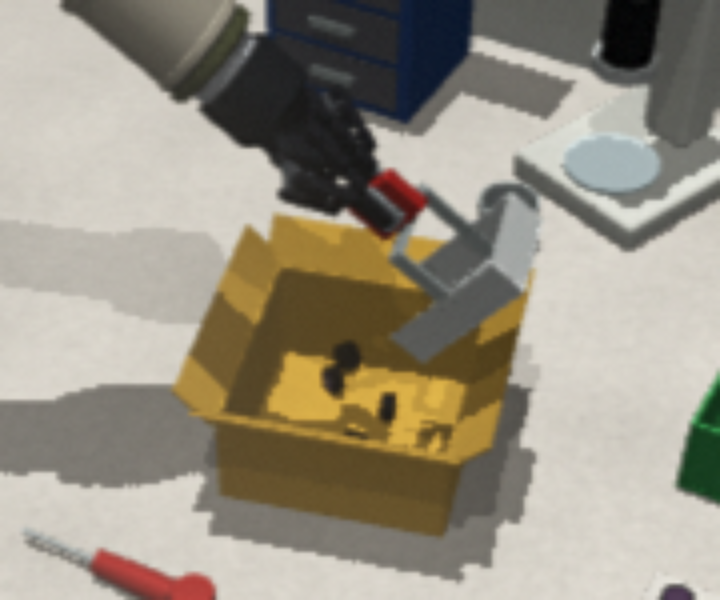

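View pics/top4.png

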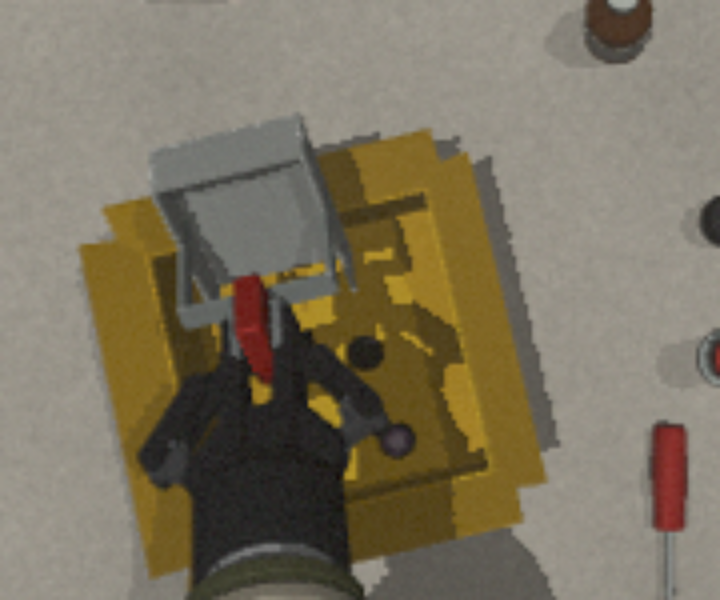

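The top crop shows the scoop floor empty at (250,220), so the lenses have slid out. The scene crop shows 3 or 4 dark cells in the hopper at (347,355), (333,380), (388,405) and (355,433), some still settling. I'll hold for a second and then count.

```bash
python3 -m inch '[[[0,0,0],[0,0,0],1],[[0,0,0],[0,0,0],1],[[0,0,0],[0,0,0],1],[[0,0,0],[0,0,0],1],[[0,0,0],[0,0,0],1],[[0,0,0],[0,0,0],1],[[0,0,0],[0,0,0],1],[[0,0,0],[0,0,0],1]]'
python3 - <<'E'
from h import *
from workcell import camera,readout
o=readout.get_obs();R=Ro.from_quat(o["ee_rot"]).as_matrix()
print("tilt",np.degrees(np.arccos(-R[2,0])), "grip",(o["position"]-.015*R[:,0]).round(3))
for n in("scene","top"):
    c=camera(n)
    y0,x0=(100,200) if n=="scene" else (150,140)
    cv2.imwrite(f"pics/{n}5.png",cv2.resize(c["pixels"][y0:y0+100,x0:x0+130,::-1],None,fx=6,fy=6,interpolation=cv2.INTER_CUBIC))
E
```

```text
clock: 11.08
position: [0.5162, 0.2646, 0.2569]
ee_rot: [0.63, 0.322, -0.148, 0.691]
ft_force: [-0.2, 0.7, -3.0]
grip_width: 0.171
tilt 50.812982958682134 grip [0.505 0.262 0.266]
```

View pics/scene5.png

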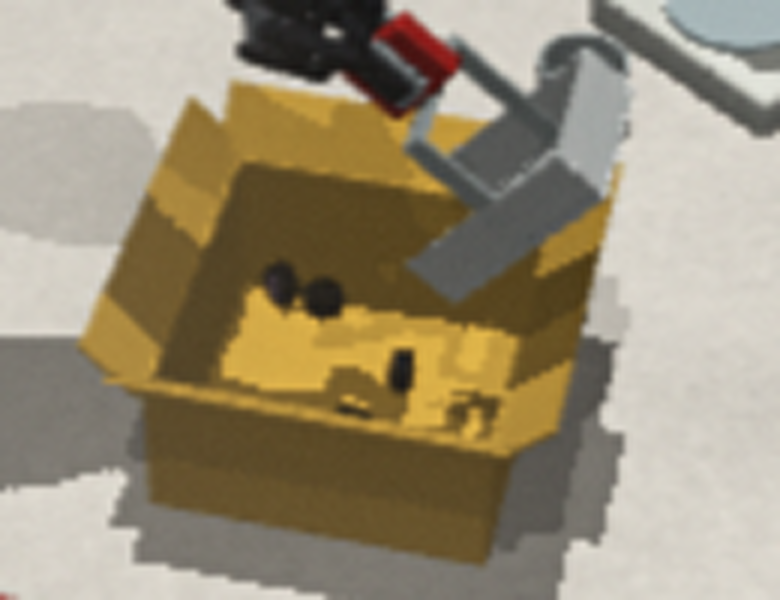

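View pics/top5.png

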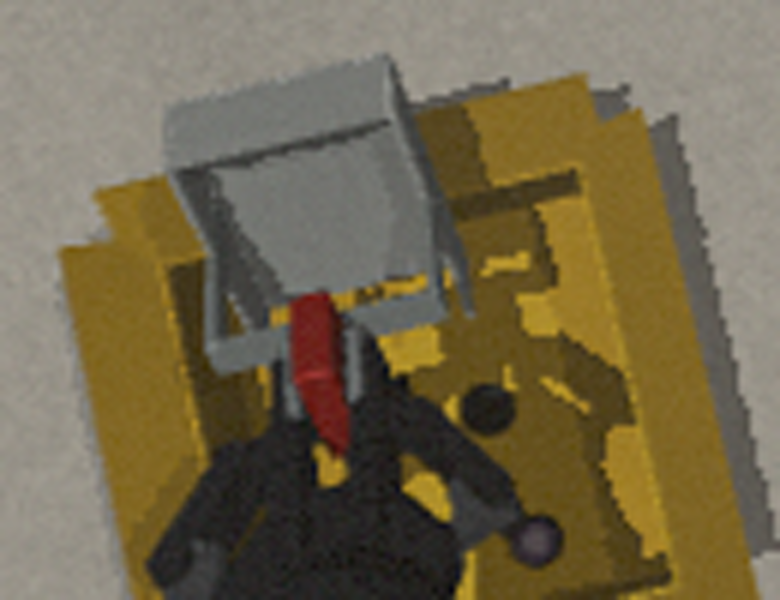

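```bash
python3 -m inch '[[[0,0,0],[0,0,0],1],[[0,0,0],[0,0,0],1],[[0,0,0],[0,0,0],1],[[0,0,0],[0,0,0],1],[[0,0,0],[0,0,0],1],[[0,0,0],[0,0,0],1],[[0,0,0],[0,0,0],1],[[0,0,0],[0,0,0],1]]'
python3 - <<'E'
from h import *
from workcell import camera
C=np.array([.4868,.2563]);a=np.radians(15.1)
Rz=np.array([[np.cos(a),np.sin(a)],[-np.sin(a),np.cos(a)]])
for n in("scene","top"):
    c=camera(n); H=hsv(c); m=(H[...,2]<75)&(H[...,1]<140)
    P=np.full(m.shape+(3,),9.); p,uv=pts(c,np.ones_like(m)); P[uv[:,1],uv[:,0]]=p
    q=(P[...,:2]-C)@Rz.T
    m&=(np.abs(q)<.105).all(-1)&(P[...,2]<.06)&(P[...,2]>.004)
    k,l,st,ce=cv2.connectedComponentsWithStats(m.astype(np.uint8),connectivity=4)
    for i in range(1,k):
        if st[i,4]>=4: s=l==i; print(n,st[i,4],ce[i].round(0),"hopper xy",q[s].mean(0).round(3),"z",P[s][:,2].min().round(3),P[s][:,2].max().round(3))
    y0,x0=(100,200) if n=="scene" else (150,140)
    cv2.imwrite(f"pics/{n}6.png",cv2.resize(c["pixels"][y0:y0+100,x0:x0+130,::-1],None,fx=6,fy=6,interpolation=cv2.INTER_CUBIC))
    cv2.imwrite(f"pics/{n}6full.png",c["pixels"][:,:,::-1])
E
```

```text
clock: 12.18
position: [0.5162, 0.2646, 0.2569]
ee_rot: [0.63, 0.322, -0.148, 0.691]
ft_force: [-0.6, 0.1, -2.4]
grip_width: 0.173
scene 74 [250. 148.] hopper xy [-0.053  0.081] z 0.006 0.035
scene 20 [266. 162.] hopper xy [0.023 0.02 ] z 0.011 0.032
top 5 [233. 180.] hopper xy [ 0.096 -0.084] z 0.04 0.059
top 5 [225. 183.] hopper xy [ 0.096 -0.058] z 0.025 0.049
top 4 [218. 184.] hopper xy [ 0.096 -0.038] z 0.025 0.051
top 12 [206. 214.] hopper xy [0.021 0.018] z 0.02 0.032
top 54 [221. 218.] hopper xy [ 0.002 -0.02 ] z 0.008 0.021
top 46 [229. 240.] hopper xy [-0.066 -0.03 ] z 0.006 0.021
```

View pics/scene6.png

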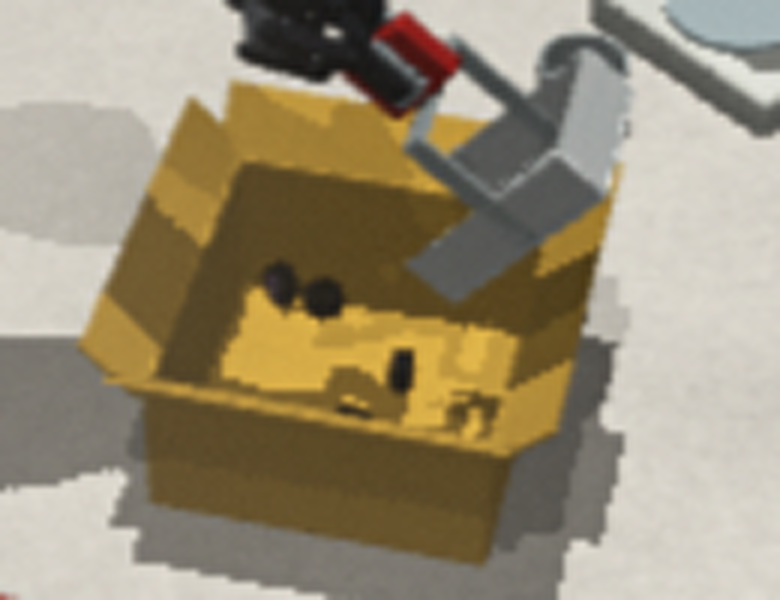

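View pics/top6full.png

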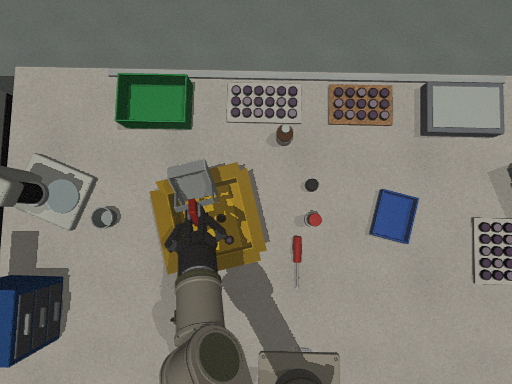

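All five lenses are accounted for and haven't moved since the previous picture: two against the wall, one on edge, and two flat. Nothing else on the bench has moved, so I'll hand in.

```bash
python3 -c "
from workcell import manip; print(manip.hand_in())"
```

```text
the job is handed in; nothing more can be done
None
```

I drew the scoop straight up out of the blue dock, carried it level over the hopper and tipped it 51° open end down. The five lenses slid into the hopper, and I handed in at about 12.3 s; no verdict is reported.

**Scoop at the last check:**
- It was still gripped (opening 0.17, about 15 mm).
- The grip was 266 mm above the bench and about 20 mm from the hopper's centre.
- It had not moved for about 2 s.
- From its geometry, the lowest edge was at about 146 mm, just above the rim, which I measured at up to 138 mm, and well inside the opening.

**Lenses at the last check:**
- The scoop's floor looked empty in the top view.
- Three lenses came out as separate blobs, at hopper xy (2, -20), (-66, -30) and (22, 19) mm. The third is standing on its edge but did not move between the last pictures.
- The other two, against the wall at about (-53, 81) mm, merged into one blob. I told them apart only by eye, so their individual positions are not confirmed.

**Rest of the bench:** the other objects looked unmoved in the last top view.

**Change on the way:** joint 2 was heading for its limit at the planned tipping spot, so I moved the grip 25 mm further out and slightly lower before tipping the rest of the way.

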